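# Pack a bottle tray in layers under a lipped divider

## Task

Pack the grey tray in layers: first lay the two tablet bottles from the infeed flat on its floor, one behind the other; then slip one short edge of the divider plate under the metal lip at the end of the tray that is nearer the robot and bring it down, handle up, until it lies flat on the ledges at both ends (their height is adjustable, so feel for it); last, lay the small flat carton on the divider beside its handle, wide side down. Set everything down gently, do not let it fall, and leave the tall carton, the standing bottle and the spanner where they are.

Things in the scene. Friction and masses are not known exactly. Their poses are not given: they have to be found in the camera images.
- tray: Open grey packing tray fixed to the bench, outside 232 x 112 mm, inside 220 (x) x 100 (y). Origin: centre of underside, on the bench; x along its length away from the robot, z up. Heights over the bench: floor 5, long side walls 74, near (-x) end wall 86, far end wall 78 mm. Aluminium ledges at both ends, 10 mm deep, carry the divider; 200 mm of floor lies free between them, for the bottles lengthwise.
- near_end (a point): Middle of the inner top edge of the tray's -x end wall, 86 mm over the bench. On this wall sit a ledge (10 mm deep) and above it a full-width lip jutting 12 mm (x = -110 to -98 in the tray). Slot between them 10 mm high, lip 6 mm thick, so lip top = ledge top + 16 mm. Their height is clamped anywhere from 52 to 68 mm (ledge top over the bench) and not reported: feel or look for it.
- far_end (a point): Middle of the inner top edge of the tray's +x end wall, 78 mm over the bench. The ledge here is as high as the near one, with no lip. From lip to this wall is 208 mm, the divider is 214 mm: it goes in tilted 8 to 13 degrees, one short edge low, is drawn under the lip to the -x wall, then its other end comes down. The clamped ledges and lip stay put under 25 N.
- infeed: Fixed infeed: flat bed 160 mm wide (x) running to its +y, top 30 mm over the bench, with upright aluminium flights 4 mm thick, 30 mm high, every 130 mm (y = -130, 0, 130 mm and on). Origin at bench level at the middle flight, between the two pockets that hold the bottles; y along the bed, z up.
- bottle_a: White square-section tablet bottle with a narrower round orange cap, lying in an infeed pocket, roughly along the infeed's x: 44 x 44 mm section, 85 mm long (64 mm body, then 21 mm neck and cap; cap 38 mm wide), about 0.11 kg. Two are alike. Origin: centre of its underside, midway of the 85 mm; x towards the cap, z up.
- bottle_b: White square-section tablet bottle with a narrower round orange cap, lying in an infeed pocket, roughly along the infeed's x: 44 x 44 mm section, 85 mm long (64 mm body, then 21 mm neck and cap; cap 38 mm wide), about 0.11 kg. Two are alike. Origin: centre of its underside, midway of the 85 mm; x towards the cap, z up.
- bottle_a_mid (a point): Middle of bottle a, 22 mm above its origin.
- bottle_b_mid (a point): Middle of bottle b, 22 mm above its origin.
- divider: Aluminium plate 214 (x) x 93 (y) x 5 mm, about 0.24 kg, lying on the bench, with an upright black handle fin in the middle of its upper face: 10 mm thick (along x), 46 mm wide (y), its top 51 mm above the plate's underside. Either short edge may go under the lip. Origin: centre of the underside, below the fin, as is the centre of mass; x along its length, z up.
- carton: Small flat brown carton 85 (x) x 50 (y) x 32 mm (z), about 0.06 kg, lying on its wide side on the bench; may swap places with the tall carton. Origin: centre of its underside. On the seated divider about 89 mm is free between fin and lip, 105 mm between fin and far wall.
- carton_mid (a point): Middle of the small carton, 16 mm above its origin.
- tall_carton: Bystander: brown carton 60 x 60 mm, 80 mm tall, origin at the centre of its underside. Not to be moved.
- standing_bottle: Bystander: a bottle like the others, standing upright, 85 mm tall; origin at the centre of its underside. Not to be moved.
- spanner: Bystander: steel spanner 160 mm long lying on the bench beyond the tray. Not to be moved.
Things that resemble listed ones, but are neither listed nor needed, are in the scene too. Leave any purple look-alike of the bottle_b alone. What is shaped like the carton but green is not meant.

How it is judged:
On the way, in this order (a step that is already met when the one before it is completed fails the run):
1. both bottles lie flat on the tray's floor (x of bottle_a_mid in the frame of tray between -0.105 and 0.105 m and y of bottle_a_mid in the frame of tray between -0.05 and 0.05 m and z of bottle_a_mid in the frame of tray between 0.021 and 0.034 m and angle between the x axis of each of bottle_a, bottle_b and the z axis of tray, either way round above 1.42 rad and x of bottle_b_mid in the frame of tray between -0.105 and 0.105 m and y of bottle_b_mid in the frame of tray between -0.05 and 0.05 m and z of bottle_b_mid in the frame of tray between 0.021 and 0.034 m), for 0.2 s.
2. with the bottles below it, the divider lies flat on both ledges, under the lip (all of step 1 and z of divider in the frame of tray between 0.0505 and 0.0695 m and angle between divider's own z axis and vertical below 0.03 rad and x of divider in the frame of tray between -0.012 and 0.012 m and y of divider in the frame of tray between -0.01 and 0.01 m), for 0.2 s.
At the end, for the whole second after the job is handed in: Both bottles lie level (0.15 rad) on the tray floor; above them the divider lies on both ledges under the lip, handle up (underside 50.5 to 69.5 mm up, tilt under 0.03 rad, centre within 12 mm); the small carton lies flat (0.08 rad, 5 mm in height) on it inside the tray; all at rest (20 mm/s) (all of step 2 and x of carton_mid in the frame of divider between -0.1 and 0.1 m and y of carton_mid in the frame of divider between -0.045 and 0.045 m and z of carton_mid in the frame of divider between 0.016 and 0.026 m and angle between the z axis of carton and the z axis of divider, either way round below 0.08 rad and linear speed of each of bottle_a, bottle_b, divider, carton below 0.02 m/s); the robot touches nothing.
It fails at once if a bottle, the divider or the small carton falls free (faster than 0.8 m/s with nothing touching it) ((linear speed of bottle_a above 0.8 m/s and contact force between bottle_a and anything else below 0.05 N) or (linear speed of bottle_b above 0.8 m/s and contact force between bottle_b and anything else below 0.05 N) or (linear speed of divider above 0.8 m/s and contact force between divider and anything else below 0.05 N) or (linear speed of carton above 0.8 m/s and contact force between carton and anything else below 0.05 N)).
It fails at once if a bystander (tall carton, standing bottle, spanner) is moved more than 25 mm (distance of any of tall_carton, standing_bottle, spanner from where it was at the start of the episode above 0.025 m).
It also fails if it takes over 72 s, if anything falls off the work surface, if the arm or the gripper's body presses on something with over 40 N, if the wrist force passes 120 N, or if a joint passes its speed limit or range.

## Robot

A 7-joint arm with a two-finger parallel gripper is mounted at the origin on the work surface. World frame = base frame: x ahead of the robot, y to its left, z up, the work surface at z = 0. Lengths are in m, angles in rad, forces in N, time in s.
With the tool pointing down it reaches from about 0.35 to 0.9 m from the base axis. Payload 8.1 kg.
Tool frame: the origin (TCP) lies on the centre line of the jaws, within the pads' length; the fingertips stand 19 mm ahead of it and the grasp point (between the pads) is the TCP (arm.tip_reach is the distance from the TCP to the fingertips, in m); z points along the fingers, y is the line along which they close (so a half turn about z gives the same grasp; the last joint's range is limited). The gripper opens to 92 mm and grips with 3 to 60 N. Pads are 19 mm wide; open, the fingers measure 130 mm over their backs; the gripper's body (75 mm by 190 mm) begins 47 mm behind the grasp point.
Start: joints at [-1.298, 0.434, 0.025, 1.573, -0.012, 1.134, -0.075], TCP at [0.229, 0.581, 0.246] pointing down, gripper open.
Joint ranges: [-2.62, 2.62], [-0.44, 2.09], [-1.27, 1.32], [0.08, 2.57], [-1.32, 4.46], [0.12, 2], [-2.74, 2.74]. Speed limits (rad/s): [2.22, 2.22, 3.01, 3.01, 3.14, 3.14, 3.14].

## Interface

Orientations are given as a rotation vector (axis times angle).
In Python, from cell import arm gives the robot as it stands.
- The arm moves only by the tool arm_command, never from a script. Its argument "targets" is a list that holds one entry, the list of rows, each a list of 6 numbers: the shift along the tool's x, y, z in m, then the turn, a rotation vector about the tool's x, y, z in rad. A call has 1 to 10 rows; each row shifts and turns the commanded pose from where the row before left it, along the tool's axes as they then stand; what a row does not reach is not made up. A row lasts 1/8 s, in which the tool goes at most 62.5 mm and 10.7 degrees, less where a joint would pass 70% of its speed; a pose out of reach is approached as far as the arm can. A call with a gripper value outside its range is refused whole. "jaw" is the finger opening in m, from 0 to 0.0918, set as the call begins (left out, the last holds). The fingers move at their own pace and stop on an object; "newtons" is the grip in N (left out, the last holds). Time passes only in rows, so rows that do not move let the fingers close. It gives the time, the measured TCP pose, the force, the opening and the grip force at its end, in the units of the state.
- arm.observe(): the state, without advancing time (a new reading comes with each control period).
- arm.get_image(name): name is "scene" or "side" or "wrist"; returns a dict with "pixels" (420x560x3 uint8, red, green, blue), "z_map" (420x560 float32, m along the optical axis (not along the pixel's ray), 0 where there is no reading), "fx", "fy", "cx", "cy" (pixels), "dist" ([k1, k2, p1, p2, k3] as OpenCV has them; the pictures are not rectified), "xyz" and "rotation" of the camera in the world; the wrist camera has in their place "T_tool_cam" (4x4, takes a point from camera to tool coordinates, whose origin is the TCP and whose axes are the flange's). Camera axes: x right, y down, z forward; pixel columns grow to the right and rows downward; lengths in m; the calibration is good to about 2 mm. A picture is of the moment at which its call begins: read the wrist's pose just before it.
- arm.sign_off(): hands the job in; it is judged then, once.
The state is a dict: "clock": time; "joints": joint angles; "dq": joint speeds; "joint_efforts": joint torques, N m; "position": TCP position; "ee_rot": TCP orientation; "force": force on the tool from outside, world axes, zero at the start; "ft_torque": the same for the moment, N m; "width": opening from 0.0 (shut) to 1.0 (fully open); "gripper_force": force on a finger pad.
Only numpy, scipy, OpenCV 4.12 (cv2) and the standard library are available. Lean on these libraries where they do the work, as an engineer would, in place of code of your own. Each camera call takes 0.05 s, during which the arm holds its last target. There are 200 camera calls.

## Working session

There is one attempt and no reset: what is moved stays moved. The work goes in short steps, Python scripts to look and compute and a tool call to move; the robot and the scene stay as the last step left them, time stands still between calls to the robot, and variables do not carry over. Pictures are saved under pics/ and viewed, at most 10 in all, crops included, and the job is handed in when it is done.

Besides the shell and the picture viewer there is one more tool, called after "Call:" by a JSON object that holds its "api" and its "payload", one argument or row to a line. arm_command: Moves the arm, as the interface text tells. Its arguments: {"type":"object","properties":{"targets":{"type":"array","items":{"type":"array","items":{"type":"array","items":{"type":"number"}}}},"jaw":{"type":"number"},"newtons":{"type":"number"}},"required":["targets"]}

```bash
mkdir -p pics; ls; cat > h.py <<'E'
import numpy as np, cv2, pickle
from cell import arm
from scipy.spatial.transform import Rotation as R
def grab(n):
    o=arm.observe(); im=arm.get_image(n)
    if n=='wrist':
        T=np.eye(4);T[:3,:3]=R.from_rotvec(o['ee_rot']).as_matrix();T[:3,3]=o['position'];T=T@np.array(im['T_tool_cam'])
        im['P'],im['Rm']=T[:3,3],T[:3,:3]
    else:
        r=np.array(im['rotation'],float)
        im['P']=np.array(im['xyz']); im['Rm']=r if r.shape==(3,3) else (R.from_rotvec(r).as_matrix() if r.size==3 else R.from_quat(r).as_matrix())
    return im
def save(im,f): cv2.imwrite('pics/'+f,im['pixels'][:,:,::-1])
def rays(im,uv):
    K=np.array([[im['fx'],0,im['cx']],[0,im['fy'],im['cy']],[0,0,1.]])
    n=cv2.undistortPoints(np.array(uv,float).reshape(-1,1,2),K,np.array(im['dist'],float)).reshape(-1,2)
    return np.c_[n,np.ones(len(n))]
def onplane(im,uv,z):
    d=rays(im,uv)@im['Rm'].T
    return im['P']+d*((z-im['P'][2])/d[:,2])[:,None]
def cloud(im):
    h,w=im['z_map'].shape; v,u=np.mgrid[:h,:w]
    d=rays(im,np.c_[u.ravel(),v.ravel()])*im['z_map'].reshape(-1,1)
    return (d@im['Rm'].T+im['P']).reshape(h,w,3)
E
python3 - <<'E'
from h import *
for n in ['scene','side']:
    im=grab(n); save(im,n+'.png'); pickle.dump(im,open(n+'.pkl','wb')); print(n,im['P'],np.round(im['rotation'],3),im['fx'],im['dist'])
E
```

```text
pics
scene [1.29328633 0.07768375 0.88482555] [-1.617 -2.016  0.765] 382.91832513433667 [0.0131871 0.        0.        0.        0.       ]
side [ 0.2022711  -0.85020942  1.00938143] [-2.326  0.556 -0.224] 534.2145662660437 [-0.08164294  0.          0.          0.          0.        ]
```

View pics/scene.png

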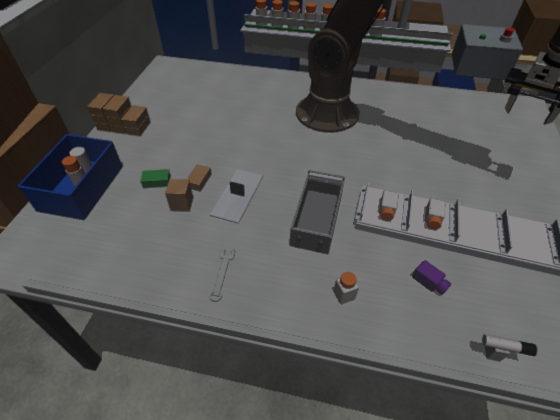

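View pics/side.png

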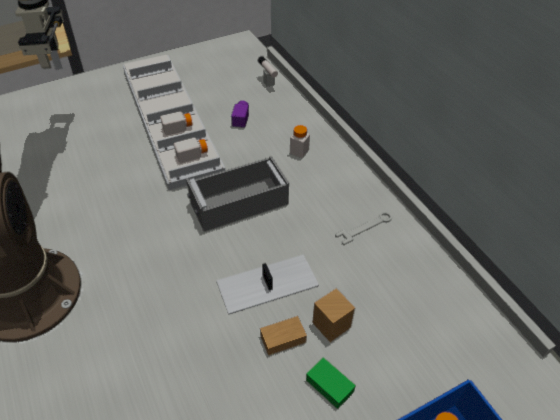

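The scene view shows the tray at (319,210) and the infeed with its two white bottles at (388,207) and (435,215). The divider is at (238,195), the small flat carton at (200,177), the tall carton at (180,195) and the spanner at (222,275). The side view shows the same: bottles (177,122) and (190,148), tray (238,192), divider (268,283), carton (284,334), tall carton (334,313).

Candidates:
- **Carton:** brown flat one at side (284,334) and green one at (330,381). Brown fits the description.
- **Bottles:** white in the pockets, purple at (240,113), standing at (300,140), white and orange in the blue bin. The two lying in the pockets fit.

```bash
python3 - <<'E'
from h import *
def rect(P):
    (c,s,a)=cv2.minAreaRect((P[:,:2]*1000).astype(np.float32)); return np.round(c,1),np.round(s,1),round(a,1)
for n in ['side','scene']:
    im=pickle.load(open(n+'.pkl','rb')); C=cloud(im); hsv=cv2.cvtColor(im['pixels'],cv2.COLOR_RGB2HSV)
    H,S,V=[hsv[...,i].astype(int) for i in range(3)]; z=C[...,2]; ok=im['z_map']>0
    print(n,'bench z',np.round(np.median(z[(ok)&(abs(C[...,0]-.5)<.3)&(abs(C[...,1])<.25)]),4))
    def comps(m,name,amin=40):
        k,l,st,ce=cv2.connectedComponentsWithStats(m.astype(np.uint8))
        for i in range(1,k):
            if st[i,4]>amin:
                P=C[l==i]; P=P[np.isfinite(P).all(1)]
                print(name,st[i,4],np.round(ce[i]),'z50,95',np.round(np.percentile(P[:,2],[5,50,95])*1000,1),*rect(P))
    reg=ok&(C[...,0]>.2)&(C[...,0]<1.0)&(abs(C[...,1])<.75)
    comps(reg&(H<20)&(S>110)&(z>.025)&(z<.04),'carton top')
    comps(reg&(H<20)&(S>110)&(z>.07)&(z<.09),'tall/cap top')
    comps(reg&(S<60)&(z>.069)&(z<.08)&(V>90),'bottle top')
    comps(reg&(H<20)&(S>110)&(z>.045)&(z<.075),'bottle cap',15)
    comps(reg&(V<60)&(z>.035)&(z<.06),'fin')
    comps(reg&(S<60)&(z>.071)&(z<.095)&(V<120),'tray top',60)
    comps(reg&(S<60)&(z>.0515)&(z<.065)&(V>60),'flights',40)
    comps(reg&(z>.003)&(z<.008)&(S<40),'plate',200)
E
```

```text
side bench z 0.0005
carton top 139 [330. 326.] z50,95 [26.1 32.2 39.3] [ 564.1 -396. ] [40.8 76.8] 51.5
carton top 903 [283. 333.] z50,95 [27.9 31.6 34.6] [ 470.1 -362.5] [50.6 84.8] 83.5
tall/cap top 137 [300. 131.] z50,95 [73.4 83.5 87.6] [785.1 141.7] [43.2 33.1] 60.8
tall/cap top 789 [334. 307.] z50,95 [74.3 79.9 82.9] [ 577.3 -380.1] [59. 60.] 8.8
bottle top 55 [269.  66.] z50,95 [69.6 71.9 75. ] [861.  485.8] [19.2 79.1] 0.4
bottle top 206 [172. 118.] z50,95 [69.8 73.4 77.4] [492.6 366.7] [47.9 61.7] 81.7
bottle top 243 [186. 145.] z50,95 [69.8 73.4 76.6] [488.8 235.9] [44.9 65.3] 82.6
bottle top 76 [274. 166.] z50,95 [72.1 75.8 79.5] [661.9  40.3] [ 41.3 116. ] 17.9
bottle top 77 [218. 173.] z50,95 [69.9 73.2 76.7] [524.5  93.2] [ 11.3 135.3] 86.4
bottle top 101 [254. 194.] z50,95 [70.3 73.3 76.4] [572.9 -15.5] [ 12.7 166.4] 89.3
bottle cap 69 [188. 119.] z50,95 [48.7 64.7 72. ] [535.2 355.8] [37.7 16.7] 85.3
bottle cap 19 [299. 136.] z50,95 [68.5 73.  74.9] [777.1 129.4] [10.9 30.1] 61.5
bottle cap 77 [203. 145.] z50,95 [48.7 64.4 71.7] [531.8 229.9] [38.6 16.4] 79.5
bottle c
[... 3414 characters left out ...]
3 [365. 198.] z50,95 [56.4 60.1 61.7] [482.6 170.8] [  3.9 140.4] 85.6
flights 70 [410. 208.] z50,95 [52.7 59.5 62.9] [494.8 299.7] [  4.7 139.3] 85.4
flights 67 [458. 217.] z50,95 [56.  59.6 62.3] [503.4 428.4] [  4.3 139.4] 86.3
flights 84 [509. 228.] z50,95 [56.6 59.9 62.1] [512.  559.2] [  5.9 140.9] 85.5
flights 124 [346. 288.] z50,95 [55.1 61.8 64.3] [786.3 144.7] [43.4 42.4] 33.7
flights 76 [503. 348.] z50,95 [51.7 61.7 64.4] [872.5 487.1] [69.7  6.5] 87.6
plate 1107 [237. 197.] z50,95 [3.3 5.2 7.4] [ 502.4 -220.4] [ 98.9 224.3] 83.9
plate 1125 [318. 212.] z50,95 [3.4 5.3 7.5] [518.7  41.1] [ 98.2 164. ] 87.3
plate 220 [219. 281.] z50,95 [3.6 6.6 7.9] [ 805.7 -178.4] [138.2  29.7] 6.1
```

```bash
python3 - <<'E'
from h import *
im=pickle.load(open('side.pkl','rb'));p=im['pixels']
a=cv2.resize(p[80:230,120:320],(800,600),interpolation=cv2.INTER_CUBIC)
b=cv2.resize(p[250:400,200:400],(800,600),interpolation=cv2.INTER_CUBIC)
cv2.imwrite('pics/crop1.png',cv2.resize(np.hstack([a,b]),(800,300))[:,:,::-1])
E
```

```text
(no output)
```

View pics/crop1.png

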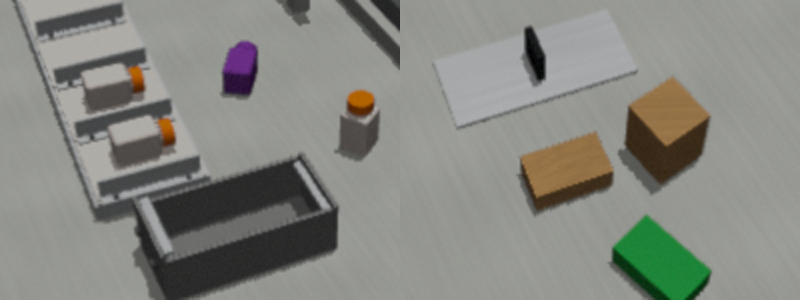

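The crop confirms two white bottles with orange caps lying in the pockets and the brown flat carton (left of the tall one). Green and purple are left out. Sizes fit: carton 85x50 at z=32, bottle tops 74, tray 232x113.

```bash
cat > plan.py <<'E'
from h import *
from scipy.linalg import logm, expm
def pose(x,y,z,yaw,tilt=0):
    # tool x at yaw deg, z down; tilt about tool y (deg)
    c,s=np.cos(np.radians(yaw)),np.sin(np.radians(yaw))
    T=np.eye(4);T[:3,:3]=np.array([[c,s,0],[s,-c,0],[0,0,-1]])@R.from_euler('y',tilt,degrees=True).as_matrix();T[:3,3]=[x,y,z];return T
def cur():
    o=arm.observe();T=np.eye(4);T[:3,:3]=R.from_rotvec(o['ee_rot']).as_matrix();T[:3,3]=o['position'];return T
def go(A,*wps):
    for B,N in wps:
        D=np.linalg.inv(A)@B; rv=R.from_matrix(D[:3,:3]).as_rotvec()
        r=rv/N; S=np.zeros((3,3)); Q=np.eye(3)
        for _ in range(N): S+=Q; Q=Q@R.from_rotvec(r).as_matrix()
        print(N,'x',np.round(np.r_[np.linalg.solve(S,D[:3,3]),r],4).tolist()); A=B
def st():
    T=cur();o=arm.observe()
    print('t',round(o['clock'],2),'p',np.round(T[:3,3],4),'x',np.round(T[:3,0],3),'yaw',round(np.degrees(np.arctan2(T[1,0],T[0,0])),2),'F',np.round(o['force'],1),'w',o['width'],o['gripper_force'])
E
python3 - <<'E'
from plan import *
st(); A=cur(); print(A.round(3), np.round(arm.observe()['joints'],2))
go(A,(pose(.497,.367,.2,-7),8),(pose(.497,.367,.063,-7),5))
E
```

```text
t 0.1 p [0.2293 0.581  0.245 ] x [-0.93   0.367 -0.   ] yaw 158.46 F [-0.6 -0.7  0.2] w 1.0031200680992063 0.0
[[-0.93   0.367 -0.     0.229]
 [ 0.367  0.93  -0.001  0.581]
 [-0.    -0.001 -1.     0.245]
 [ 0.     0.     0.     1.   ]] [-1.3   0.44  0.02  1.57 -0.01  1.13 -0.08]
8 x [-0.0353, 0.051, 0.0056, -0.0, 0.0003, 0.361]
5 x [0.0, 0.0, 0.0274, 0.0, 0.0, 0.0]
```

```bash
python3 - <<'E'
from plan import *
go(cur(),(pose(.497,.367,.2,173),9))
E
```

```text
9 x [-0.035, -0.0153, 0.005, -0.0002, -0.0, -0.0282]
```

Call:
{"api": "arm_command", "payload": {
  "targets": [
    [[-0.035, -0.0153, 0.005, 0, 0, -0.0282], [-0.035, -0.0153, 0.005, 0, 0, -0.0282], [-0.035, -0.0153, 0.005, 0, 0, -0.0282], [-0.035, -0.0153, 0.005, 0, 0, -0.0282], [-0.035, -0.0153, 0.005, 0, 0, -0.0282], [-0.035, -0.0153, 0.005, 0, 0, -0.0282], [-0.035, -0.0153, 0.005, 0, 0, -0.0282], [-0.035, -0.0153, 0.005, 0, 0, -0.0282], [-0.035, -0.0153, 0.005, 0, 0, -0.0282], [0, 0, 0, 0, 0, 0]]
  ],
  "jaw": 0.066,
  "newtons": 12
}}

```text
clock: 1.35
position: [0.4998, 0.3636, 0.1998]
ee_rot: [0.2, 3.135, -0.004]
force: [0.1, 0.2, 0.3]
width: 0.718
gripper_force: 0.0
```

```bash
python3 - <<'E'
from plan import *
st()
im=grab('wrist'); save(im,'w1.png'); pickle.dump(im,open('w1.pkl','wb'))
C=cloud(im); hsv=cv2.cvtColor(im['pixels'],cv2.COLOR_RGB2HSV); H,S,V=[hsv[...,i].astype(int) for i in range(3)]; z=C[...,2]
print(im['P'])
def comps(m,name,amin=300):
    k,l,s,ce=cv2.connectedComponentsWithStats(cv2.erode(m.astype(np.uint8),np.ones((3,3))))
    for i in range(1,k):
        if s[i,4]>amin:
            P=C[l==i]; c,w,a=cv2.minAreaRect((P[:,:2]*1000).astype(np.float32))
            print(name,s[i,4],ce[i].round(),'z',np.percentile(P[:,2]*1000,[5,50,95]).round(1),np.round(c,1),np.round(w,1),round(a,1))
comps((z>.071)&(z<.078)&(S<80),'top'); comps((z>.057)&(z<.063)&(S<80),'fl'); comps((H<20)&(S>130)&(z>.04)&(z<.075),'cap')
E
```

```text
t 1.35 p [0.4998 0.3636 0.1998] x [-0.992  0.127 -0.001] yaw 172.7 F [0.1 0.2 0.3] w 0.7184329485354644 0.0
[0.41724415 0.37495397 0.33918587]
top 2841 [285. 192.] z [72.9 74.4 75.5] [490.5 368.3] [40.2 60.6] 84.0
top 2670 [142. 205.] z [73.  74.4 75.5] [486.  239.3] [40.  60.4] 86.5
fl 341 [211. 181.] z [59.3 60.5 61.5] [480.  301.3] [  3.2 114.2] 85.4
cap 496 [286. 237.] z [62.7 69.3 71.6] [533.9 364.5] [33.3 16.3] 82.5
cap 516 [159. 247.] z [55.9 68.7 71.7] [530.  238.2] [32.  16.2] 84.1
```

View pics/w1.png

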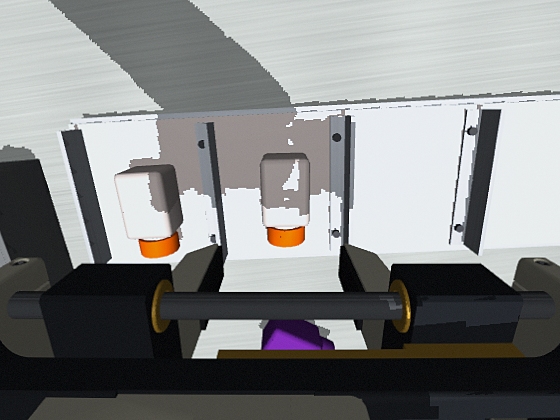

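The wrist view shows bottle b at (285,200), the other at (150,205) with a flight between them, and the purple look-alike at (295,335), clear of the path.

```bash
python3 - <<'E'
from plan import *
go(cur(),(pose(.496,.3675,.1,174),3),(pose(.496,.3675,.063,174),2))
go(pose(.496,.3675,.063,174),(pose(.496,.3675,.145,174),3),(pose(.593,.037,.145,177.1),8),(pose(.593,.037,.045,177.1),3),(pose(.593,.037,.0385,177.1),2))
E
```

```text
3 x [0.0007, 0.0006, 0.0333, -0.0004, -0.0002, -0.0068]
2 x [0.0, 0.0, 0.0185, 0.0, 0.0, 0.0]
3 x [0.0, 0.0, -0.0273, 0.0, 0.0, 0.0]
8 x [-0.0154, -0.0402, 0.0, 0.0, 0.0, -0.0068]
3 x [0.0, 0.0, 0.0333, 0.0, 0.0, -0.0]
2 x [0.0, 0.0, 0.0032, 0.0, 0.0, -0.0]
```

Call:
{"api": "arm_command", "payload": {
  "targets": [
    [[0.0007, 0.0006, 0.0333, -0.0004, 0, -0.0068], [0.0007, 0.0006, 0.0333, -0.0004, 0, -0.0068], [0.0007, 0.0006, 0.0333, -0.0004, 0, -0.0068], [0, 0, 0.0185, 0, 0, 0], [0, 0, 0.0185, 0, 0, 0], [0, 0, 0, 0, 0, 0]]
  ]
}}

```text
clock: 2.15
position: [0.4945, 0.369, 0.0629]
ee_rot: [-0.159, -3.136, -0.0]
force: [0.6, -0.6, 0.9]
width: 0.717
gripper_force: 0.0
```

Call:
{"api": "arm_command", "payload": {
  "targets": [
    [[0, 0, 0, 0, 0, 0], [0, 0, 0, 0, 0, 0], [0, 0, 0, 0, 0, 0], [0, 0, 0, 0, 0, 0], [0, 0, -0.02, 0, 0, 0], [0, 0, -0.03, 0, 0, 0], [0, 0, -0.032, 0, 0, 0]]
  ],
  "jaw": 0.03,
  "newtons": 12
}}

```text
clock: 3.02
position: [0.4948, 0.3689, 0.1464]
ee_rot: [-0.159, -3.137, -0.001]
force: [-0.8, 0.2, -0.9]
width: 0.479
gripper_force: 12.0
```

Call:
{"api": "arm_command", "payload": {
  "targets": [
    [[-0.0154, -0.0402, 0, 0, 0, -0.0068], [-0.0154, -0.0402, 0, 0, 0, -0.0068], [-0.0154, -0.0402, 0, 0, 0, -0.0068], [-0.0154, -0.0402, 0, 0, 0, -0.0068], [-0.0154, -0.0402, 0, 0, 0, -0.0068], [-0.0154, -0.0402, 0, 0, 0, -0.0068], [-0.0154, -0.0402, 0, 0, 0, -0.0068], [-0.0154, -0.0402, 0, 0, 0, -0.0068], [0, 0, 0, 0, 0, 0]]
  ]
}}

```text
clock: 4.15
position: [0.5937, 0.0339, 0.1454]
ee_rot: [0.084, 3.14, -0.002]
force: [-0.7, -0.0, -1.3]
width: 0.478
gripper_force: 12.0
```

```bash
python3 - <<'E'
from plan import *
st()
im=grab('wrist'); save(im,'w2.png'); C=cloud(im); hsv=cv2.cvtColor(im['pixels'],cv2.COLOR_RGB2HSV); z=C[...,2]
x,y=C[...,0],C[...,1]
for lo,hi in [(.072,.0765),(.0765,.0805),(.084,.089),(.045,.07)]:
    m=(z>lo)&(z<hi)&(x>.4)&(x<.7)&(abs(y-.04)<.09)
    k,l,s,ce=cv2.connectedComponentsWithStats(m.astype(np.uint8))
    for i in range(1,k):
        if s[i,4]>80:
            P=C[l==i]; c,w,a=cv2.minAreaRect((P[:,:2]*1000).astype(np.float32)); print(lo,s[i,4],ce[i].round(),np.percentile(P[:,2]*1000,[10,50,90]).round(1),np.round(c,1),np.round(w,1),round(a,1))
# profile down tray axis
t=np.radians(-2.9);u=(x-.55)*np.cos(t)+(y-.039)*np.sin(t);v=-(x-.55)*np.sin(t)+(y-.039)*np.cos(t)
for a in np.arange(-.118,-.06,.002):
    m=(abs(v)<.04)&(abs(u-a)<.001); 
    if m.sum(): print(round(a,3),m.sum(),np.percentile(z[m]*1000,[5,50,95]).round(1))
go(cur(),(pose(.592,.037,.145,177.1),1))
E
```

```text
t 4.15 p [0.5937 0.0339 0.1454] x [-0.999  0.054 -0.001] yaw 176.92 F [-0.7 -0.  -1.3] w 0.47766847759212916 11.99804350733757
0.072 2376 [206. 120.] [73.3 74.3 75.2] [528.9 -12. ] [  6.9 164.7] 86.9
0.072 2439 [366. 122.] [73.2 74.3 75.2] [538.2  93.6] [  6.9 172.2] 87.0
0.045 4714 [290.  98.] [48.4 60.9 68.1] [535.3  40.6] [101.5 179.6] 87.0
-0.112 628 [ 5.2 15.  22.6]
-0.11 428 [ 4.3  6.1 21.1]
-0.108 292 [3.9 5.5 6.6]
-0.106 279 [4.2 5.5 6.6]
-0.104 289 [4.3 5.4 6.6]
-0.102 964 [ 4.8 63.5 68.6]
-0.1 344 [ 4.3  5.9 67.9]
-0.098 284 [4.3 5.6 7. ]
-0.096 281 [4.4 5.5 6.8]
-0.094 272 [4.3 5.5 6.9]
-0.092 247 [4.4 5.7 6.8]
-0.09 273 [4.4 5.7 6.9]
-0.088 283 [4.3 5.4 6.7]
-0.086 262 [3.9 5.3 6.6]
-0.084 242 [4.2 5.4 6.5]
-0.082 283 [4.2 5.4 6.8]
-0.08 260 [4.  5.2 6.5]
-0.078 230 [4.1 5.4 6.6]
-0.076 283 [4.2 5.4 6.7]
-0.074 233 [4.1 5.3 6.5]
-0.072 248 [4.3 5.5 6.6]
-0.07 277 [4.2 5.4 6.6]
-0.068 207 [4.1 5.4 6.7]
-0.066 281 [4.2 5.3 6.6]
-0.064 220 [4.1 5.3 6.6]
-0.062 256 [4.3 5.4 6.8]
1 x [0.0012, 0.0001, 0.0004, 0.0006, 0.0001, -0.0003]
```

View pics/w2.png

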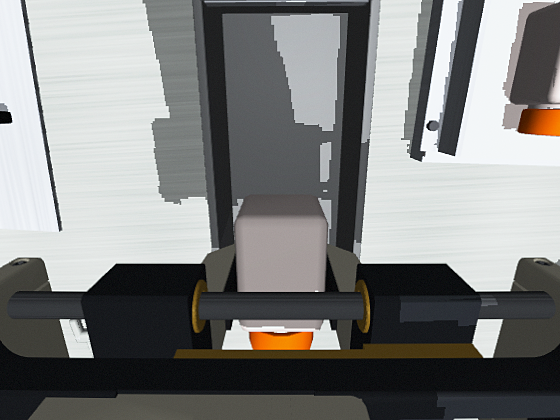

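Bottle held at (280,260). The tray's walls at (206,120) and (366,122) give the centre line y≈0.0399 at x=0.55, yaw -3°, so I shift +4 mm in y and lower.

Call:
{"api": "arm_command", "payload": {
  "targets": [
    [[0.001, 0.0038, 0.03, 0, 0, -0.002], [0, 0, 0.035, 0, 0, 0], [0, 0, 0.025, 0, 0, 0], [0, 0, 0.01, 0, 0, 0], [0, 0, 0.004, 0, 0, 0], [0, 0, 0.0015, 0, 0, 0], [0, 0, 0, 0, 0, 0]]
  ]
}}

```text
clock: 5.08
position: [0.5927, 0.0431, 0.0407]
ee_rot: [0.071, 3.139, 0.002]
force: [-0.2, 0.5, -1.2]
width: 0.482
gripper_force: 12.0
```

Call:
{"api": "arm_command", "payload": {
  "targets": [
    [[0, -0.002, 0.001, 0, 0, 0], [0, -0.0015, 0.001, 0, 0, 0], [0, 0, 0, 0, 0, 0], [0, 0, 0, 0, 0, 0]]
  ]
}}

```text
clock: 5.58
position: [0.5926, 0.0411, 0.0396]
ee_rot: [0.069, 3.139, 0.005]
force: [-3.6, 5.1, 11.6]
width: 0.48
gripper_force: 12.0
```

Call:
{"api": "arm_command", "payload": {
  "targets": [
    [[0, 0, -0.001, 0, 0, 0], [0, 0, 0, 0, 0, 0], [0, 0, 0, 0, 0, 0]]
  ],
  "jaw": 0.052
}}

```text
clock: 5.95
position: [0.592, 0.039, 0.0389]
ee_rot: [0.072, 3.141, 0.002]
force: [-0.2, 0.4, 0.5]
width: 0.564
gripper_force: 0.0
```

```bash
python3 - <<'E'
from plan import *
st()
A=cur()
go(A,(pose(.593,.039,.15,177),5),(pose(.491,.239,.14,176.5),6),(pose(.491,.239,.063,176.5),4))
go(pose(.491,.239,.063,176.5),(pose(.491,.239,.145,176.5),3),(pose(.497,.0427,.145,177),6))
E
```

```text
t 5.95 p [0.592  0.039  0.0389] x [-0.999  0.046 -0.   ] yaw 177.38 F [-0.2  0.4  0.5] w 0.5638825474163439 0.0
5 x [-0.0002, 0.0, -0.0222, 0.0002, 0.0, 0.0013]
6 x [0.0188, 0.0323, 0.0017, 0.0, 0.0, 0.0015]
4 x [0.0, 0.0, 0.0193, 0.0, 0.0, 0.0]
3 x [0.0, 0.0, -0.0273, 0.0, 0.0, 0.0]
6 x [-0.0029, -0.0326, 0.0, 0.0, 0.0, -0.0015]
```

Call:
{"api": "arm_command", "payload": {
  "targets": [
    [[0, 0, -0.015, 0, 0, 0], [0, 0, -0.03, 0, 0, 0], [0, 0, -0.035, 0, 0, 0], [0, 0, -0.031, 0, 0, 0], [0.0188, 0.0323, 0, 0, 0, 0.0015], [0.0188, 0.0323, 0, 0, 0, 0.0015], [0.0188, 0.0323, 0, 0, 0, 0.0015], [0.0188, 0.0323, 0, 0, 0, 0.0015], [0.0188, 0.0323, 0, 0, 0, 0.0015], [0.0188, 0.0323, 0, 0, 0, 0.0015]]
  ]
}}

```text
clock: 7.2
position: [0.4884, 0.2394, 0.1513]
ee_rot: [0.086, 3.139, 0.003]
force: [0.5, -0.1, 0.5]
width: 0.569
gripper_force: 0.0
```

Call:
{"api": "arm_command", "payload": {
  "targets": [
    [[0, 0, 0, 0, 0, 0], [0, 0, 0.01, 0, 0, 0], [0, 0, 0.025, 0, 0, 0]]
  ],
  "jaw": 0.066
}}

```text
clock: 7.58
position: [0.4904, 0.2373, 0.1156]
ee_rot: [0.088, 3.138, 0.003]
force: [0.3, 0.9, -0.7]
width: 0.723
gripper_force: 0.0
```

```bash
python3 - <<'E'
from plan import *
st(); go(cur(),(pose(.491,.239,.063,176.5),3))
E
```

```text
t 7.58 p [0.4904 0.2373 0.1156] x [-0.998  0.056 -0.003] yaw 176.77 F [ 0.3  0.9 -0.7] w 0.7225632173065878 0.0
3 x [-0.0001, 0.0005, 0.0175, 0.0007, 0.0009, 0.0016]
```

Call:
{"api": "arm_command", "payload": {
  "targets": [
    [[0, 0.0005, 0.018, 0, 0, 0], [0, 0.0005, 0.018, 0, 0, 0], [0, 0, 0.015, 0, 0, 0], [0, 0, 0, 0, 0, 0]]
  ]
}}

```text
clock: 8.07
position: [0.4885, 0.2382, 0.063]
ee_rot: [-0.087, -3.139, 0.001]
force: [0.2, -0.6, -0.6]
width: 0.72
gripper_force: 0.0
```

Call:
{"api": "arm_command", "payload": {
  "targets": [
    [[0, 0, 0, 0, 0, 0], [0, 0, 0, 0, 0, 0], [0, 0, 0, 0, 0, 0], [0, 0, 0, 0, 0, 0], [0, 0, -0.02, 0, 0, 0], [0, 0, -0.03, 0, 0, 0], [0, 0, -0.032, 0, 0, 0], [0, 0, 0, 0, 0, 0]]
  ],
  "jaw": 0.03
}}

```text
clock: 9.07
position: [0.4901, 0.2402, 0.1484]
ee_rot: [0.085, 3.137, 0.006]
force: [-0.4, -0.7, -1.5]
width: 0.479
gripper_force: 12.0
```

```bash
python3 - <<'E'
from plan import *
st(); go(cur(),(pose(.496,.0427,.145,177),6))
E
```

```text
t 9.07 p [0.4901 0.2402 0.1484] x [-0.999  0.054 -0.004] yaw 176.9 F [-0.4 -0.7 -1.5] w 0.4785123364170953 11.986126005649567
6 x [-0.0027, -0.0328, 0.0005, 0.0006, 0.0006, -0.0003]
```

Call:
{"api": "arm_command", "payload": {
  "targets": [
    [[-0.001, -0.033, 0, 0, 0, 0], [-0.001, -0.033, 0, 0, 0, 0], [-0.001, -0.033, 0, 0, 0, 0], [-0.001, -0.033, 0, 0, 0, 0], [-0.001, -0.033, 0, 0, 0, 0], [0, -0.032, 0, 0, 0, 0], [0, 0, 0, 0, 0, 0], [0, 0, 0, 0, 0, 0]]
  ]
}}

```text
clock: 10.07
position: [0.4829, 0.043, 0.1454]
ee_rot: [-0.085, -3.14, -0.002]
force: [-0.4, 0.6, -1.3]
width: 0.481
gripper_force: 12.0
```

```bash
python3 - <<'E'
from plan import *
st()
im=grab('wrist'); save(im,'w3.png'); C=cloud(im); z=C[...,2];x,y=C[...,0],C[...,1]
for lo,hi in [(.072,.0765),(.084,.089)]:
    m=(z>lo)&(z<hi)&(x>.4)&(x<.7)&(abs(y-.04)<.09)
    k,l,s,ce=cv2.connectedComponentsWithStats(m.astype(np.uint8))
    for i in range(1,k):
        if s[i,4]>80:
            P=C[l==i]; c,w,a=cv2.minAreaRect((P[:,:2]*1000).astype(np.float32)); print(lo,s[i,4],ce[i].round(),np.percentile(P[:,2]*1000,[10,50,90]).round(1),np.round(c,1),np.round(w,1),round(a,1))
t=np.radians(-2.9);u=(x-.55)*np.cos(t)+(y-.0399)*np.sin(t);v=-(x-.55)*np.sin(t)+(y-.0399)*np.cos(t)
for a in np.arange(-.120,-.09,.0015):
    m=(abs(v)<.04)&(abs(u-a)<.00075)
    if m.sum(): h=np.histogram(z[m]*1000,np.arange(0,100,4))[0]; print(round(a,4),[(int(4*i),int(n)) for i,n in enumerate(h) if n>15])
go(cur(),(pose(.495,.0428,.145,177),1))
E
```

```text
t 10.07 p [0.4829 0.043  0.1454] x [-0.999  0.054  0.001] yaw 176.9 F [-0.4  0.6 -1.3] w 0.480932835006955 11.98624849319458
0.072 86 [282. 159.] [73.2 74.4 75.3] [433.2  47.2] [57.9  0.5] 87.1
0.072 633 [354. 214.] [73.4 74.3 75.2] [475.2  96.5] [ 6.4 62.6] 87.5
0.072 637 [207. 215.] [73.4 74.3 75.2] [469.9  -9.2] [ 6.7 61.6] 87.2
0.084 2870 [281. 172.] [84.2 85.5 86.9] [441.9  45.4] [112.3  18.3] 87.3
-0.12 [(0, 63), (52, 32), (56, 42)]
-0.1185 [(0, 96), (52, 33), (56, 45)]
-0.117 [(0, 44), (4, 54), (12, 60), (20, 47), (24, 49), (32, 58), (36, 46), (40, 25), (44, 57), (48, 68), (52, 67), (56, 77), (60, 91), (64, 104), (68, 115), (72, 109), (76, 119), (80, 122), (84, 234)]
-0.1155 [(84, 271)]
-0.114 [(84, 267)]
-0.1125 [(84, 295)]
-0.111 [(80, 45), (84, 128)]
-0.1095 [(80, 116), (84, 153)]
-0.108 [(80, 129), (84, 159)]
-0.1065 [(80, 128), (84, 139)]
-0.105 [(80, 130), (84, 119)]
-0.1035 [(80, 117), (84, 145)]
-0.102 [(80, 144), (84, 121)]
-0.1005 [(80, 133), (84, 140)]
-0.099 [(80, 87), (84, 46)]
-0.0975 []
-0.096 []
-0.0945 []
-0.093 []
-0.0915 []
1 x [-0.012, 0.0, 0.0005, 0.0016, -0.0005, -0.0007]
```

Call:
{"api": "arm_command", "payload": {
  "targets": [
    [[-0.012, 0, 0.02, 0, 0, 0], [0, 0, 0.035, 0, 0, 0], [0, 0, 0.03, 0, 0, 0], [0, 0, 0.014, 0, 0, 0], [0, 0, 0.004, 0, 0, 0], [0, 0, 0.002, 0, 0, 0], [0, 0, 0.0005, 0, 0, 0], [0, 0, 0, 0, 0, 0]]
  ]
}}

```text
clock: 11.12
position: [0.4956, 0.0419, 0.041]
ee_rot: [0.085, 3.139, 0.002]
force: [0.1, 0.5, -1.0]
width: 0.48
gripper_force: 12.0
```

Call:
{"api": "arm_command", "payload": {
  "targets": [
    [[0, 0, 0.001, 0, 0, 0], [0, 0, 0.001, 0, 0, 0], [0, 0, 0, 0, 0, 0]]
  ]
}}

```text
clock: 11.5
position: [0.4956, 0.0419, 0.0394]
ee_rot: [0.086, 3.139, 0.002]
force: [-2.3, -0.1, 13.0]
width: 0.483
gripper_force: 12.0
```

Call:
{"api": "arm_command", "payload": {
  "targets": [
    [[0, 0, 0, 0, 0, 0], [0, 0, 0, 0, 0, 0], [0, 0, -0.01, 0, 0, 0], [0, 0, -0.03, 0, 0, 0], [0, 0, -0.035, 0, 0, 0], [0, 0, -0.03, 0, 0, 0], [0, 0, -0.02, 0, 0, 0], [0, 0, 0, 0, 0, 0]]
  ],
  "jaw": 0.052
}}

```text
clock: 12.5
position: [0.4961, 0.0419, 0.1652]
ee_rot: [0.085, 3.137, 0.003]
force: [0.7, -0.2, -0.8]
width: 0.565
gripper_force: 0.0
```

```bash
python3 - <<'E'
from plan import *
st()
for n in ['wrist','scene','side']:
    im=grab(n); C=cloud(im); z=C[...,2];x,y=C[...,0],C[...,1]
    t=np.radians(-2.9);u=(x-.55)*np.cos(t)+(y-.0399)*np.sin(t);v=-(x-.55)*np.sin(t)+(y-.0399)*np.cos(t)
    for nm,a,b in [('lip',-.109,-.1),('nearwall',-.115,-.112),('farledge',.102,.108),('farwall',.112,.114)]:
        m=(abs(v)<.035)&(u>a)&(u<b)&(z<.1); q=z[m]*1000
        if m.sum()>5: print(n,nm,m.sum(),np.percentile(q,[10,50,90]).round(1))
    m=(abs(v)<.048)&(abs(u)<.098)&(z>.046)&(z<.052)
    k,l,s,ce=cv2.connectedComponentsWithStats(m.astype(np.uint8))
    for i in range(1,k):
        if s[i,4]>100:
            P=np.c_[u[l==i],v[l==i]]*1000; c,w,a=cv2.minAreaRect(P.astype(np.float32)); print(n,'bottle uv',s[i,4],np.round(c,1),np.round(w,1),round(a,1),np.median(z[l==i]).round(4))
# divider fine from side/scene later
E
```

```text
t 12.5 p [0.4961 0.0419 0.1652] x [-0.999  0.054 -0.003] yaw 176.89 F [ 0.7 -0.2 -0.8] w 0.5653461151561351 0.0
wrist lip 1257 [83.2 84.  84.9]
wrist nearwall 441 [85.7 86.5 87.2]
wrist farledge 118 [4.6 5.6 8.3]
wrist bottle uv 3316 [-58.2  -0.5] [43.3 61.9] 89.5 0.0493
wrist bottle uv 1067 [18.1  3.2] [26. 43.] 0.7 0.0492
wrist bottle uv 194 [65.6  3.7] [ 7.8 41.8] 0.2 0.0492
scene lip 161 [18.  67.6 84.6]
scene nearwall 49 [20.5 37.6 86.5]
scene farwall 71 [ 6.7 55.  78.5]
scene bottle uv 199 [-55.6   0.7] [42.8 64.5] 89.8 0.0489
scene bottle uv 239 [38.6  5. ] [64.2 42.3] 0.2 0.0486
side lip 77 [80.7 83.2 85.6]
side nearwall 29 [82.7 85.  87.2]
side farledge 40 [63.2 66.7 69.2]
side farwall 17 [50.1 77.2 79.7]
side bottle uv 234 [37.9 -0.2] [63.4 45.5] 0.9 0.0482
side bottle uv 258 [-57.1  -3.4] [44.2 62.2] 89.1 0.0484
```

```bash
python3 - <<'E'
from plan import *
go(cur(),(pose(.503,-.221,.165,83.5),10))
E
```

```text
10 x [-0.0215, -0.0201, -0.0002, -0.0, -0.0002, 0.163]
```

Call:
{"api": "arm_command", "payload": {
  "targets": [
    [[-0.0215, -0.0201, 0, 0, 0, 0.163], [-0.0215, -0.0201, 0, 0, 0, 0.163], [-0.0215, -0.0201, 0, 0, 0, 0.163], [-0.0215, -0.0201, 0, 0, 0, 0.163], [-0.0215, -0.0201, 0, 0, 0, 0.163], [-0.0215, -0.0201, 0, 0, 0, 0.163], [-0.0215, -0.0201, 0, 0, 0, 0.163], [-0.0215, -0.0201, 0, 0, 0, 0.163], [-0.0215, -0.0201, 0, 0, 0, 0.163], [-0.0215, -0.0201, 0, 0, 0, 0.163]]
  ],
  "jaw": 0.045
}}

```text
clock: 13.9
position: [0.5024, -0.2221, 0.162]
ee_rot: [-2.348, -2.084, 0.001]
force: [0.4, 0.6, -0.1]
width: 0.489
gripper_force: 0.0
```

Call:
{"api": "arm_command", "payload": {
  "targets": [
    [[0, 0, 0, 0, 0, 0], [0, 0, 0, 0, 0, 0]]
  ]
}}

```text
clock: 14.15
position: [0.5034, -0.2206, 0.1624]
ee_rot: [-2.34, -2.093, -0.001]
force: [0.8, 0.6, 0.8]
width: 0.491
gripper_force: 0.0
```

```bash
python3 - <<'E'
from plan import *
st()
im=grab('wrist'); C=cloud(im); z=C[...,2];x,y=C[...,0],C[...,1]; V=im['pixels'].max(2); S=np.ptp(im['pixels'].astype(int),axis=2)
def comps(m,name,amin):
    k,l,s,ce=cv2.connectedComponentsWithStats(m.astype(np.uint8))
    for i in range(1,k):
        if s[i,4]>amin:
            P=C[l==i]; c,w,a=cv2.minAreaRect((P[:,:2]*1000).astype(np.float32)); print(name,s[i,4],ce[i].round(),(np.median(P[:,2])*1000).round(1),np.round(c,1),np.round(w,1),round(a,1),'x',P[:,0].min().round(3),P[:,0].max().round(3),'y',P[:,1].min().round(3),P[:,1].max().round(3))
r=(abs(x-.503)<.16)&(abs(y+.221)<.1)
comps(r&(z>.003)&(z<.009),'plate',800); comps(r&(z>.045)&(z<.056),'fin',30)
for n in ['scene','side']:
    im=grab(n); C=cloud(im); z=C[...,2];x,y=C[...,0],C[...,1]; r=(abs(x-.503)<.16)&(abs(y+.221)<.1)
    comps(r&(z>.047)&(z<.056),n+'fin',10)
E
```

```text
t 14.15 p [ 0.5034 -0.2206  0.1624] x [0.111 0.994 0.002] yaw 83.62 F [0.8 0.6 0.8] w 0.49092089063888644 0.0
plate 18763 [280. 192.] 5.5 [ 502.2 -219.9] [ 93.9 215.4] 83.4 x 0.391 0.614 y -0.278 -0.162
fin 567 [280. 207.] 51.3 [ 502.6 -219.2] [45.6  8.8] 83.4 x 0.496 0.509 y -0.242 -0.196
scenefin 43 [236. 184.] 50.3 [ 504.5 -218.2] [44.8 12.3] 85.2 x 0.497 0.512 y -0.24 -0.196
sidefin 79 [267. 271.] 49.7 [ 503.6 -220.5] [47.1 10. ] 83.1 x 0.496 0.511 y -0.244 -0.197
```

Call:
{"api": "arm_command", "payload": {
  "targets": [
    [[0.001, -0.001, 0.03, 0, 0, 0], [0, 0, 0.04, 0, 0, 0], [0, 0, 0.035, 0, 0, 0], [0, 0, 0.02, 0, 0, 0], [0, 0, 0.006, 0, 0, 0], [0, 0, 0, 0, 0, 0], [0, 0, 0, 0, 0, 0]]
  ]
}}

```text
clock: 15.18
position: [0.5033, -0.2201, 0.033]
ee_rot: [2.343, 2.092, 0.003]
force: [0.7, 0.2, -0.2]
width: 0.494
gripper_force: 0.0
```

Call:
{"api": "arm_command", "payload": {
  "targets": [
    [[0, 0, 0.002, 0, 0, 0], [0, 0, 0, 0, 0, 0], [0, 0, 0, 0, 0, 0], [0, 0, 0, 0, 0, 0], [0, 0, 0, 0, 0, 0], [0, 0, 0, 0, 0, 0]]
  ],
  "jaw": 0.0,
  "newtons": 60
}}

```text
clock: 15.92
position: [0.5026, -0.22, 0.0302]
ee_rot: [-2.343, -2.091, -0.002]
force: [-0.3, 0.4, 1.4]
width: 0.106
gripper_force: 60.0
```

```bash
python3 - <<'E'
from plan import *
st();A=cur();print(A.round(4)); np.save('grasp.npy',A)
E
```

```text
t 15.93 p [ 0.5026 -0.22    0.0302] x [0.113 0.994 0.001] yaw 83.5 F [-0.3  0.4  1.4] w 0.10586385306948962 60.00046133995056
[[ 1.132e-01  9.936e-01  3.000e-04  5.026e-01]
 [ 9.936e-01 -1.132e-01  1.200e-03 -2.200e-01]
 [ 1.200e-03  2.000e-04 -1.000e+00  3.020e-02]
 [ 0.000e+00  0.000e+00  0.000e+00  1.000e+00]]
```

```bash
cat >> plan.py <<'E'
def dp(uA,zA,th,v=0,c=(549.3,40.0),yaw=-2.8,h=30.2,lat=0.4):
    t=np.radians(th); uc=uA+107*np.cos(t); zc=zA+107*np.sin(t)
    u=uc-h*np.sin(t); z=zc+h*np.cos(t); q=np.radians(yaw); v=v-lat
    T=pose((c[0]+u*np.cos(q)-v*np.sin(q))/1000,(c[1]+u*np.sin(q)+v*np.cos(q))/1000,z/1000,yaw+90)
    T[:3,:3]=T[:3,:3]@R.from_euler('x',-th,degrees=True).as_matrix(); return T
def edge(T=None,h=30.2,c=(549.3,40.0),yaw=-2.8,lat=0.4):
    T=cur() if T is None else T; a=T[:3,1]; n=-T[:3,2]
    cc=T[:3,3]*1000-h*n+lat*T[:3,0]; q=np.radians(yaw); M=np.array([[np.cos(q),np.sin(q),0],[-np.sin(q),np.cos(q),0],[0,0,1]])
    A=M@(cc-107*a-np.r_[c,0]); C=M@(cc-np.r_[c,0])
    print('edge uvz',A.round(1),'centre',C.round(1),'theta',np.degrees(np.arcsin(a[2])).round(2),'yaw rel',(np.degrees(np.arctan2(a[1],a[0]))-yaw).round(2),'roll',np.degrees(np.arcsin(T[2,0])).round(2))
E
python3 - <<'E'
from plan import *
A=cur();edge(A);B=A.copy();B[2,3]=.16
go(A,(B,4),(dp(-104,105,10),8),(dp(-104,93,10),2))
E
```

```text
edge uvz [-140.7 -254.7   -0. ] centre [ -33.9 -261.6    0. ] theta 0.01 yaw rel -3.7 roll 0.07
4 x [0.0, 0.0, -0.0324, -0.0, 0.0, 0.0]
8 x [0.0328, 0.0025, 0.0011, -0.0218, 0.0006, -0.0081]
2 x [-0.0, -0.001, 0.0059, -0.0, 0.0, -0.0]
```

Call:
{"api": "arm_command", "payload": {
  "targets": [
    [[0, 0, -0.015, 0, 0, 0], [0, 0, -0.035, 0, 0, 0], [0, 0, -0.042, 0, 0, 0], [0, 0, -0.0376, 0, 0, 0], [0, 0, 0, 0, 0, 0]]
  ]
}}

```text
clock: 16.55
position: [0.5039, -0.2209, 0.163]
ee_rot: [2.341, 2.089, 0.006]
force: [0.5, -1.6, -3.7]
width: 0.105
gripper_force: 60.0
```

Call:
{"api": "arm_command", "payload": {
  "targets": [
    [[0.02, 0.0025, 0.0011, -0.0218, 0.0006, -0.0081], [0.0328, 0.0025, 0.0011, -0.0218, 0.0006, -0.0081], [0.0328, 0.0025, 0.0011, -0.0218, 0.0006, -0.0081], [0.0328, 0.0025, 0.0011, -0.0218, 0.0006, -0.0081], [0.0328, 0.0025, 0.0011, -0.0218, 0.0006, -0.0081], [0.0328, 0.0025, 0.0011, -0.0218, 0.0006, -0.0081], [0.0328, 0.0025, 0.0011, -0.0218, 0.0006, -0.0081], [0.0328, 0.0025, 0.0011, -0.0218, 0.0006, -0.0081], [0.0128, 0, 0, 0, 0, 0], [0, 0, 0, 0, 0, 0]]
  ]
}}

```text
clock: 17.8
position: [0.5436, 0.0406, 0.1522]
ee_rot: [2.178, 2.079, 0.18]
force: [-0.3, -1.5, -2.4]
width: 0.106
gripper_force: 60.0
```

```bash
python3 - <<'E'
from plan import *
st();edge()
im=grab('wrist'); save(im,'w4.png')
go(cur(),(dp(-104,93,10),2))
E
```

```text
t 17.8 p [0.5436 0.0406 0.1522] x [0.047 0.999 0.   ] yaw 87.33 F [-0.3 -1.5 -2.4] w 0.10647102717490625 59.99922752380371
edge uvz [-105.9    0.5  104. ] centre [ -0.5   0.7 122.4] theta 9.9 yaw rel 0.13 roll 0.0
2 x [0.0003, -0.0002, 0.0056, -0.0006, 0.0001, 0.0003]
```

View pics/w4.png

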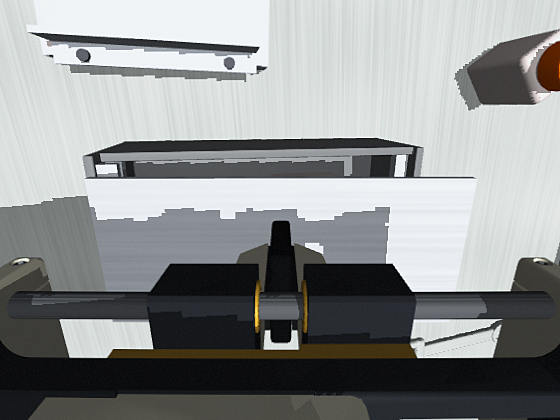

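The wrist view shows the plate held level over the tray, fin at (280,280), long edge at row 180, tray wall behind it at (255,145). Next I lower it onto the lip top to feel its height.

Call:
{"api": "arm_command", "payload": {
  "targets": [
    [[0, 0, 0.006, 0, 0, 0], [0, -0.001, 0.007, 0, 0, 0], [0, -0.0004, 0.003, 0, 0, 0], [0, 0, 0, 0, 0, 0], [0, 0, 0, 0, 0, 0]]
  ]
}}

```text
clock: 18.48
position: [0.546, 0.0394, 0.137]
ee_rot: [2.18, 2.076, 0.182]
force: [-0.5, 0.1, -2.5]
width: 0.109
gripper_force: 60.0
```

Call:
{"api": "arm_command", "payload": {
  "targets": [
    [[0, -0.0001, 0.001, 0, 0, 0], [0, -0.0001, 0.001, 0, 0, 0], [0, 0, 0, 0, 0, 0]]
  ]
}}

```text
clock: 18.85
position: [0.546, 0.0396, 0.1349]
ee_rot: [2.179, 2.076, 0.182]
force: [-0.5, -0.2, -2.2]
width: 0.105
gripper_force: 60.0
```

```bash
python3 - <<'E'
from plan import *
st();edge()
E
```

```text
t 18.85 p [0.546  0.0396 0.1349] x [0.048 0.999 0.   ] yaw 87.22 F [-0.5 -0.2 -2.2] w 0.1046359350268609 59.99918282032013
edge uvz [-103.4   -0.2   86.6] centre [  2.   -0.2 105.2] theta 10.0 yaw rel 0.02 roll 0.02
```

Edge at 86.6; touch is expected at about 83.5.

Call:
{"api": "arm_command", "payload": {
  "targets": [
    [[0, -0.0002, 0.001, 0, 0, 0], [0, -0.0001, 0.0007, 0, 0, 0], [0, 0, 0, 0, 0, 0]]
  ]
}}

```text
clock: 19.23
position: [0.546, 0.0395, 0.1331]
ee_rot: [2.18, 2.076, 0.182]
force: [-1.1, 0.1, -3.9]
width: 0.106
gripper_force: 60.0
```

Call:
{"api": "arm_command", "payload": {
  "targets": [
    [[0, -0.0001, 0.0007, 0, 0, 0], [0, 0, 0, 0, 0, 0]]
  ]
}}

```text
clock: 19.48
position: [0.546, 0.0395, 0.1324]
ee_rot: [2.18, 2.076, 0.182]
force: [-0.2, -0.1, -3.3]
width: 0.109
gripper_force: 60.0
```

Call:
{"api": "arm_command", "payload": {
  "targets": [
    [[0, -0.0001, 0.0007, 0, 0, 0], [0, 0, 0, 0, 0, 0]]
  ]
}}

```text
clock: 19.73
position: [0.5462, 0.0395, 0.1318]
ee_rot: [2.179, 2.076, 0.182]
force: [-0.4, 0.4, -3.2]
width: 0.108
gripper_force: 60.0
```

Call:
{"api": "arm_command", "payload": {
  "targets": [
    [[0, -0.0001, 0.0007, 0, 0, 0], [0, 0, 0, 0, 0, 0]]
  ]
}}

```text
clock: 19.98
position: [0.5463, 0.0395, 0.1314]
ee_rot: [2.18, 2.076, 0.183]
force: [-0.9, 0.4, 4.1]
width: 0.102
gripper_force: 60.0
```

```bash
python3 - <<'E'
from plan import *
st();A=cur();edge(A)
B=dp(-103.3,86,10);go(A,(B,1),(dp(-93.5,86,10),2),(dp(-93.5,68.6,10),4),(dp(-108,68.6,10),6))
E
```

```text
t 19.98 p [0.5463 0.0395 0.1314] x [0.049 0.999 0.001] yaw 87.21 F [-0.9  0.4  4.1] w 0.1020583488513367 60.015676617622375
edge uvz [-103.1   -0.2   83.1] centre [  2.3  -0.2 101.7] theta 10.02 yaw rel 0.01 roll 0.04
1 x [0.0002, 0.0003, -0.0029, 0.0004, -0.0007, 0.0001]
2 x [-0.0, 0.0048, 0.0009, -0.0, 0.0, -0.0]
4 x [-0.0, -0.0008, 0.0043, -0.0, 0.0, -0.0]
6 x [-0.0, -0.0024, -0.0004, -0.0, 0.0, -0.0]
```

Call:
{"api": "arm_command", "payload": {
  "targets": [
    [[0.0002, 0.0003, -0.003, 0, 0, 0], [0, 0.0048, 0.0009, 0, 0, 0], [0, 0.0048, 0.0009, 0, 0, 0], [0, -0.0008, 0.0043, 0, 0, 0], [0, -0.0008, 0.0043, 0, 0, 0], [0, -0.0008, 0.0043, 0, 0, 0], [0, -0.0008, 0.004, 0, 0, 0], [0, 0, 0, 0, 0, 0], [0, 0, 0, 0, 0, 0]]
  ]
}}

```text
clock: 21.1
position: [0.5555, 0.0392, 0.1168]
ee_rot: [2.18, 2.076, 0.182]
force: [-0.5, 0.1, -4.0]
width: 0.104
gripper_force: 60.0
```

```bash
python3 - <<'E'
from plan import *
st();A=cur();edge(A)
go(A,(dp(-94,68.5,10),1))
im=grab('wrist'); C=cloud(im); z=C[...,2]; q=np.radians(-2.8); x,y=C[...,0]-.5493,C[...,1]-.040
u=x*np.cos(q)+y*np.sin(q); v=-x*np.sin(q)+y*np.cos(q)
m=(abs(u)<.08)&(z>.0725)&(z<.0765)&(v>.045)&(v<.065); print('wall+ v',m.sum(),np.percentile(v[m]*1000,[2,50,98]).round(1) if m.sum() else '')
E
```

```text
t 21.1 p [0.5555 0.0392 0.1168] x [0.049 0.999 0.   ] yaw 87.21 F [-0.5  0.1 -4. ] w 0.10421619631376622 59.999136328697205
edge uvz [-93.9  -0.1  68.5] centre [11.4 -0.  87.1] theta 10.0 yaw rel 0.01 roll 0.02
1 x [0.0, -0.0001, 0.0, 0.0001, -0.0004, 0.0001]
wall+ v 2899 [50.1 53.3 56.1]
```

Call:
{"api": "arm_command", "payload": {
  "targets": [
    [[0, -0.003, -0.0005, 0, 0, 0], [0, -0.003, -0.0005, 0, 0, 0], [0, -0.003, -0.0005, 0, 0, 0], [0, -0.002, -0.0004, 0, 0, 0], [0, 0, 0, 0, 0, 0]]
  ]
}}

```text
clock: 21.78
position: [0.5441, 0.0399, 0.1168]
ee_rot: [2.18, 2.076, 0.182]
force: [0.7, 0.9, -3.8]
width: 0.108
gripper_force: 60.0
```

Call:
{"api": "arm_command", "payload": {
  "targets": [
    [[0, -0.0015, -0.0003, 0, 0, 0], [0, -0.001, -0.0002, 0, 0, 0], [0, 0, 0, 0, 0, 0], [0, 0, 0, 0, 0, 0]]
  ]
}}

```text
clock: 22.28
position: [0.5418, 0.0399, 0.1168]
ee_rot: [2.18, 2.076, 0.182]
force: [0.0, 0.8, -2.3]
width: 0.108
gripper_force: 60.0
```

```bash
python3 - <<'E'
from plan import *
st();A=cur();edge(A)
E
```

```text
t 22.27 p [0.5418 0.0399 0.1168] x [0.049 0.999 0.   ] yaw 87.21 F [ 0.   0.8 -2.3] w 0.10756181087751748 59.999229311943054
edge uvz [-1.076e+02 -1.000e-01  6.850e+01] centre [-2.2 -0.1 87.1] theta 10.0 yaw rel 0.01 roll 0.02
```

```bash
python3 - <<'E'
from plan import *
A=cur()
go(A,(dp(-107.5,68.2,5,.1),5),(dp(-107.5,68.1,1,.1),4),(dp(-107.5,67.6,0,.1),2))
E
```

```text
5 x [0.0, 0.0005, 0.0019, 0.0175, -0.0001, 0.0]
4 x [-0.0, 0.0005, 0.0019, 0.0175, 0.0, -0.0]
2 x [-0.0, 0.0003, 0.0012, 0.0087, 0.0, -0.0]
```

Call:
{"api": "arm_command", "payload": {
  "targets": [
    [[0, 0.0005, 0.0019, 0.0175, 0, 0], [0, 0.0005, 0.0019, 0.0175, 0, 0], [0, 0.0005, 0.0019, 0.0175, 0, 0], [0, 0.0005, 0.0019, 0.0175, 0, 0], [0, 0.0005, 0.0019, 0.0175, 0, 0], [0, 0, 0, 0, 0, 0], [0, 0, 0, 0, 0, 0]]
  ]
}}

```text
clock: 23.15
position: [0.5454, 0.0397, 0.1077]
ee_rot: [2.228, 2.122, 0.093]
force: [-1.1, -0.2, -3.2]
width: 0.107
gripper_force: 60.0
```

Call:
{"api": "arm_command", "payload": {
  "targets": [
    [[0, 0.0005, 0.0019, 0.0175, 0, 0], [0, 0.0005, 0.0019, 0.0175, 0, 0], [0, 0.0005, 0.0019, 0.0175, 0, 0], [0, 0.0005, 0.0019, 0.0175, 0, 0], [0, 0, 0, 0, 0, 0], [0, 0, 0, 0, 0, 0]]
  ]
}}

```text
clock: 23.9
position: [0.5479, 0.0396, 0.1002]
ee_rot: [2.266, 2.158, 0.019]
force: [-0.5, -0.7, -2.1]
width: 0.106
gripper_force: 60.0
```

```bash
python3 - <<'E'
from plan import *
st();A=cur();edge(A)
go(A,(dp(-107.2,67.5,0,.1),2))
E
```

```text
t 23.9 p [0.5479 0.0396 0.1002] x [0.049 0.999 0.   ] yaw 87.21 F [-0.5 -0.7 -2.1] w 0.1059123415589221 59.99916851520538
edge uvz [-1.079e+02 -1.000e-01  6.820e+01] centre [-0.9 -0.1 70. ] theta 0.97 yaw rel 0.01 roll 0.02
2 x [0.0001, 0.0006, 0.0013, 0.0085, -0.0001, 0.0001]
```

Call:
{"api": "arm_command", "payload": {
  "targets": [
    [[0, 0.0005, 0.001, 0.0085, 0, 0], [0, 0.0003, 0.001, 0.0085, 0, 0], [0, 0, 0, 0, 0, 0], [0, 0, 0, 0, 0, 0]]
  ]
}}

```text
clock: 24.4
position: [0.5488, 0.0396, 0.0983]
ee_rot: [-2.275, -2.167, -0.0]
force: [-0.0, -0.1, -2.3]
width: 0.103
gripper_force: 60.0
```

Call:
{"api": "arm_command", "payload": {
  "targets": [
    [[0, 0, 0.0006, 0, 0, 0], [0, 0, 0, 0, 0, 0], [0, 0, 0, 0, 0, 0]]
  ]
}}

```text
clock: 24.78
position: [0.5488, 0.0396, 0.0978]
ee_rot: [-2.275, -2.167, -0.001]
force: [-0.4, -0.5, -0.5]
width: 0.105
gripper_force: 60.0
```

```bash
python3 - <<'E'
from plan import *
st();A=cur();edge(A)
E
```

```text
t 24.77 p [0.5488 0.0396 0.0978] x [0.049 0.999 0.   ] yaw 87.21 F [-0.4 -0.5 -0.5] w 0.10547925448828419 60.000091195106506
edge uvz [-1.075e+02 -1.000e-01  6.760e+01] centre [-0.5 -0.  67.6] theta 0.01 yaw rel 0.01 roll 0.02
```

Contact is starting (67.6 against 67.3 felt). A little further, then release.

Call:
{"api": "arm_command", "payload": {
  "targets": [
    [[0, 0, 0.0005, 0, 0, 0], [0, 0, 0, 0, 0, 0], [0, 0, 0, 0, 0, 0]]
  ]
}}

```text
clock: 25.15
position: [0.5488, 0.0395, 0.0978]
ee_rot: [-2.275, -2.166, -0.001]
force: [-4.5, 0.2, 7.4]
width: 0.104
gripper_force: 60.0
```

Call:
{"api": "arm_command", "payload": {
  "targets": [
    [[0, 0, 0, 0, 0, 0], [0, 0, 0, 0, 0, 0], [0, 0, -0.01, 0, 0, 0], [0, 0, -0.03, 0, 0, 0], [0, 0, -0.04, 0, 0, 0], [0, 0, -0.03, 0, 0, 0], [0, 0, 0, 0, 0, 0]]
  ],
  "jaw": 0.03
}}

```text
clock: 26.02
position: [0.5504, 0.0396, 0.21]
ee_rot: [2.273, 2.165, 0.007]
force: [0.3, -0.4, -0.0]
width: 0.328
gripper_force: 0.0
```

```bash
python3 - <<'E'
from plan import *
st(); A=cur()
im=grab('wrist'); save(im,'w5.png')
for n in ['wrist','scene','side']:
    if n!='wrist': im=grab(n)
    C=cloud(im); z=C[...,2]; q=np.radians(-2.8); x,y=C[...,0]-.5493,C[...,1]-.040
    u=x*np.cos(q)+y*np.sin(q); v=-x*np.sin(q)+y*np.cos(q)
    m=(abs(v)<.04)&(z>.066)&(z<.08)&(abs(u)<.1)&(abs(u)>.015)
    P=np.c_[u[m],v[m],np.ones(m.sum())]; s=np.linalg.lstsq(P,z[m],rcond=None)[0] if m.sum()>30 else None; print(n,m.sum(),'slopes,z',s)
    m=(abs(v)<.03)&(z>.113)&(z<.125)&(abs(u)<.02)
    if m.sum()>10: print('fin',m.sum(),np.median(u[m]),v[m].min(),v[m].max())
    m=(abs(y+.4)<.1)&(abs(x+.08)<.06)&(z>.028)&(z<.036)
    c,w,a=cv2.minAreaRect((C[m][:,:2]*1000).astype(np.float32)) if m.sum()>50 else (0,0,0); print('carton',m.sum(),c,w,a)
E
```

```text
t 26.02 p [0.5504 0.0396 0.21  ] x [0.049 0.999 0.002] yaw 87.21 F [ 0.3 -0.4 -0. ] w 0.32802452098756174 0.0
wrist 14956 slopes,z [-0.00074434 -0.00047321  0.07313098]
fin 710 -0.0009283884563618563 -0.022555935454699916 0.023250008023749377
carton 0 0 0 0
scene 1106 slopes,z [-0.0010151  -0.00089981  0.07287651]
fin 61 0.0014593396003656383 -0.02216554075041066 0.023583879670092244
carton 317 (472.7850341796875, -395.00067138671875) (90.81986999511719, 131.56967163085938) 1.4466673135757446
side 1465 slopes,z [0.00030355 0.00181994 0.07193923]
fin 61 -0.00031585806074836784 -0.02612954046364541 0.022010797837736542
carton 986 (471.7518005371094, -395.8331298828125) (90.99539947509766, 130.67933654785156) 2.218855381011963
```

View pics/w5.png

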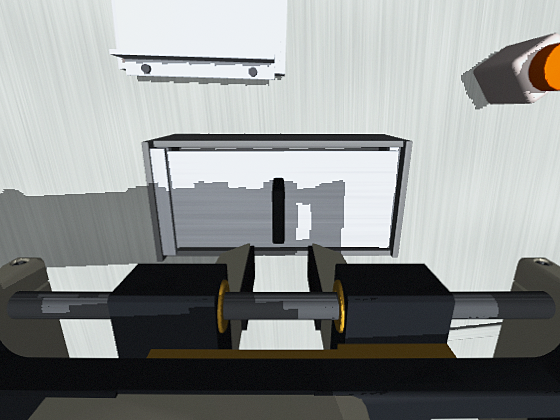

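The plate lies flat in the tray (fin at (278,210), plate spanning (170–395, 150–250), left edge under the lip): top at 73 mm, slopes under 0.002. Now the carton.

```bash
python3 - <<'E'
from plan import *
go(cur(),(pose(.470,-.362,.16,-6.5),12))
E
```

```text
12 x [-0.0314, 0.0217, 0.0039, -0.0001, 0.0, 0.1363]
```

Call:
{"api": "arm_command", "payload": {
  "targets": [
    [[-0.0314, 0.0217, 0.0039, 0, 0, 0.1363], [-0.0314, 0.0217, 0.0039, 0, 0, 0.1363], [-0.0314, 0.0217, 0.0039, 0, 0, 0.1363], [-0.0314, 0.0217, 0.0039, 0, 0, 0.1363], [-0.0314, 0.0217, 0.0039, 0, 0, 0.1363], [-0.0314, 0.0217, 0.0039, 0, 0, 0.1363], [-0.0314, 0.0217, 0.0039, 0, 0, 0.1363], [-0.0314, 0.0217, 0.0039, 0, 0, 0.1363], [-0.0314, 0.0217, 0.0039, 0, 0, 0.1363], [-0.0314, 0.0217, 0.0039, 0, 0, 0.1363]]
  ],
  "jaw": 0.07,
  "newtons": 10
}}

```text
clock: 27.42
position: [0.5274, -0.3138, 0.1666]
ee_rot: [-3.132, -0.242, 0.003]
force: [0.4, 0.0, 0.2]
width: 0.759
gripper_force: 0.0
```

Call:
{"api": "arm_command", "payload": {
  "targets": [
    [[-0.0314, 0.0217, 0.0039, 0, 0, 0.1363], [-0.0314, 0.0217, 0.0039, 0, 0, 0.1363], [0, 0, 0, 0, 0, 0], [0, 0, 0, 0, 0, 0], [0, 0, 0, 0, 0, 0]]
  ]
}}

```text
clock: 28.05
position: [0.4711, -0.3608, 0.1598]
ee_rot: [-3.136, 0.174, 0.001]
force: [-0.0, -0.3, 0.1]
width: 0.767
gripper_force: 0.0
```

```bash
python3 - <<'E'
from plan import *
st()
im=grab('wrist'); save(im,'w6.png'); C=cloud(im); z=C[...,2]; hsv=cv2.cvtColor(im['pixels'],cv2.COLOR_RGB2HSV)
m=(hsv[...,0]<20)&(hsv[...,1]>90)&(z>.028)&(z<.036)&(abs(C[...,0]-.47)<.08)&(abs(C[...,1]+.362)<.06)
c,w,a=cv2.minAreaRect((C[m][:,:2]*1000).astype(np.float32)); print(m.sum(),c,w,a,np.median(z[m]))
E
```

```text
t 28.05 p [ 0.4711 -0.3608  0.1598] x [ 0.994 -0.111 -0.   ] yaw -6.35 F [-0.  -0.3  0.1] w 0.7673882655161676 0.0
4899 (469.7402648925781, -359.9950256347656) (49.771339416503906, 84.73797607421875) 83.68008422851562 0.032487709104371765
```

Full-size rectangle 84.7x49.8 at z=32.5 mm centred (469.7,-360.0), yaw -6.3°: the carton, right below the gripper.

Call:
{"api": "arm_command", "payload": {
  "targets": [
    [[-0.0014, -0.0007, 0.03, 0, 0, 0], [0, 0, 0.04, 0, 0, 0], [0, 0, 0.035, 0, 0, 0], [0, 0, 0.02, 0, 0, 0], [0, 0, 0.008, 0, 0, 0], [0, 0, 0.0025, 0, 0, 0], [0, 0, 0, 0, 0, 0], [0, 0, 0, 0, 0, 0]]
  ]
}}

```text
clock: 29.1
position: [0.4693, -0.3611, 0.0256]
ee_rot: [3.136, -0.178, 0.002]
force: [0.2, -0.1, -0.6]
width: 0.762
gripper_force: 0.0
```

Call:
{"api": "arm_command", "payload": {
  "targets": [
    [[0, 0, 0, 0, 0, 0], [0, 0, 0, 0, 0, 0], [0, 0, 0, 0, 0, 0], [0, 0, 0, 0, 0, 0]]
  ],
  "jaw": 0.03
}}

```text
clock: 29.6
position: [0.4689, -0.3609, 0.0249]
ee_rot: [-3.136, 0.178, -0.0]
force: [-0.0, 0.7, 3.0]
width: 0.545
gripper_force: 10.0
```

```bash
python3 - <<'E'
from plan import *
st(); A=cur(); q=np.radians(-2.8); u=55; xy=[.5493+u/1000*np.cos(q),.040+u/1000*np.sin(q)]; print(xy)
B=A.copy();B[2,3]=.165; go(A,(B,4),(pose(*xy,.165,-2.8),10),(pose(*xy,.0724+A[2,3],-2.8),4))
E
```

```text
t 29.6 p [ 0.4689 -0.3609  0.0249] x [ 0.994 -0.113  0.   ] yaw -6.5 F [-0.   0.7  3. ] w 0.5452937732859815 9.998233169317245
[np.float64(0.6042343375537789), np.float64(0.03731326266124127)]
4 x [0.0, -0.0, -0.035, 0.0, 0.0, 0.0]
10 x [0.0101, -0.0408, 0.0, -0.0, -0.0, -0.0065]
4 x [0.0, 0.0, 0.0169, 0.0, 0.0, 0.0]
```

Call:
{"api": "arm_command", "payload": {
  "targets": [
    [[0, 0, -0.02, 0, 0, 0], [0, 0, -0.04, 0, 0, 0], [0, 0, -0.045, 0, 0, 0], [0, 0, -0.035, 0, 0, 0], [0.0051, -0.02, 0, 0, 0, 0], [0.0101, -0.0408, 0, 0, 0, -0.0065], [0.0101, -0.0408, 0, 0, 0, -0.0065], [0.0101, -0.0408, 0, 0, 0, -0.0065], [0.0101, -0.0408, 0, 0, 0, -0.0065], [0.0101, -0.0408, 0, 0, 0, -0.0065]]
  ]
}}

```text
clock: 30.85
position: [0.5471, -0.1426, 0.1661]
ee_rot: [-3.139, 0.127, -0.001]
force: [0.3, 0.3, -0.5]
width: 0.542
gripper_force: 10.0
```

Call:
{"api": "arm_command", "payload": {
  "targets": [
    [[0.0101, -0.0408, 0, 0, 0, -0.0065], [0.0101, -0.0408, 0, 0, 0, -0.0065], [0.0101, -0.0408, 0, 0, 0, -0.0065], [0.0101, -0.0408, 0, 0, 0, -0.0065], [0.005, -0.0208, 0, 0, 0, -0.0065], [0, 0, 0, 0, 0, 0], [0, 0, 0, 0, 0, 0]]
  ]
}}

```text
clock: 31.72
position: [0.6044, 0.0346, 0.1654]
ee_rot: [3.14, -0.08, 0.0]
force: [-0.4, -0.9, -0.6]
width: 0.543
gripper_force: 10.0
```

```bash
python3 - <<'E'
from plan import *
st(); A=cur(); q=np.radians(-2.8); u=55; xy=[.5493+u/1000*np.cos(q),.040+u/1000*np.sin(q)]
go(A,(pose(*xy,A[2,3],-2.8),1),(pose(*xy,.0980,-2.8),4))
E
```

```text
t 31.73 p [0.6044 0.0346 0.1654] x [ 0.999 -0.051  0.   ] yaw -2.91 F [-0.4 -0.9 -0.6] w 0.543426784215187 9.996689558029175
1 x [-0.0003, -0.0027, -0.0, 0.0005, -0.0002, -0.0019]
4 x [0.0, 0.0, 0.0168, 0.0, 0.0, 0.0]
```

Call:
{"api": "arm_command", "payload": {
  "targets": [
    [[0, -0.0025, 0.015, 0, 0, 0], [0, 0, 0.025, 0, 0, 0], [0, 0, 0.018, 0, 0, 0], [0, 0, 0.0065, 0, 0, 0], [0, 0, 0.002, 0, 0, 0], [0, 0, 0, 0, 0, 0]]
  ]
}}

```text
clock: 32.48
position: [0.6054, 0.039, 0.0988]
ee_rot: [-3.14, 0.076, -0.001]
force: [0.5, -0.2, -0.6]
width: 0.544
gripper_force: 10.0
```

Call:
{"api": "arm_command", "payload": {
  "targets": [
    [[0, 0, 0.0007, 0, 0, 0], [0, 0, 0, 0, 0, 0], [0, 0, 0, 0, 0, 0]]
  ]
}}

```text
clock: 32.85
position: [0.6051, 0.0393, 0.0979]
ee_rot: [-3.14, 0.076, -0.001]
force: [-0.1, 0.1, -0.7]
width: 0.543
gripper_force: 10.0
```

Call:
{"api": "arm_command", "payload": {
  "targets": [
    [[0, 0, 0.0006, 0, 0, 0], [0, 0, 0.0004, 0, 0, 0], [0, 0, 0, 0, 0, 0]]
  ]
}}

```text
clock: 33.22
position: [0.6051, 0.0393, 0.0974]
ee_rot: [-3.14, 0.076, -0.001]
force: [-3.6, 1.4, 8.7]
width: 0.539
gripper_force: 10.0
```

Contact. Release and rise.

Call:
{"api": "arm_command", "payload": {
  "targets": [
    [[0, 0, -0.0005, 0, 0, 0], [0, 0, 0, 0, 0, 0], [0, 0, -0.01, 0, 0, 0], [0, 0, -0.03, 0, 0, 0], [0, 0, -0.04, 0, 0, 0], [0, 0, -0.04, 0, 0, 0], [0, 0, 0, 0, 0, 0], [0, 0, 0, 0, 0, 0]]
  ],
  "jaw": 0.066
}}

```text
clock: 34.22
position: [0.6047, 0.0394, 0.2171]
ee_rot: [-3.14, 0.076, 0.0]
force: [0.8, -0.9, 0.0]
width: 0.719
gripper_force: 0.0
```

```bash
python3 - <<'E'
from plan import *
st()
im=grab('side')
C=cloud(im); z=C[...,2]; q=np.radians(-2.8); x,y=C[...,0]-.5493,C[...,1]-.040
u=x*np.cos(q)+y*np.sin(q); v=-x*np.sin(q)+y*np.cos(q)
hsv=cv2.cvtColor(im['pixels'],cv2.COLOR_RGB2HSV); br=(hsv[...,0]<20)&(hsv[...,1]>90)
for nm,m in [('carton',br&(z>.1)&(z<.11)&(abs(u)<.11)&(abs(v)<.05)),('plate',(abs(v)<.04)&(z>.066)&(z<.08)&(u<-.015)&(u>-.095))]:
    s=np.linalg.lstsq(np.c_[u[m],v[m],np.ones(m.sum())],z[m],rcond=None)[0]; print(nm,m.sum(),s.round(4),np.median(z[m]),cv2.minAreaRect((np.c_[u[m],v[m]]*1000).astype(np.float32)))
p=cv2.resize(im['pixels'][120:370,150:400],(600,600)); cv2.imwrite('pics/end.png',p[:,:,::-1])
E
```

```text
t 34.23 p [0.6047 0.0394 0.2171] x [ 0.999 -0.048 -0.   ] yaw -2.76 F [ 0.8 -0.9  0. ] w 0.7185019236153132 0.0
carton 481 [-0.0018  0.0005  0.1042] 0.10402589699660969 ((48.15571594238281, -1.4765071868896484), (54.93056869506836, 104.74593353271484), 88.72705078125)
plate 732 [0.0029 0.0021 0.0719] 0.07163745936850274 ((-54.91877746582031, -0.07825851440429688), (79.61859130859375, 79.55799865722656), 0.5132198929786682)
```

View pics/end.png

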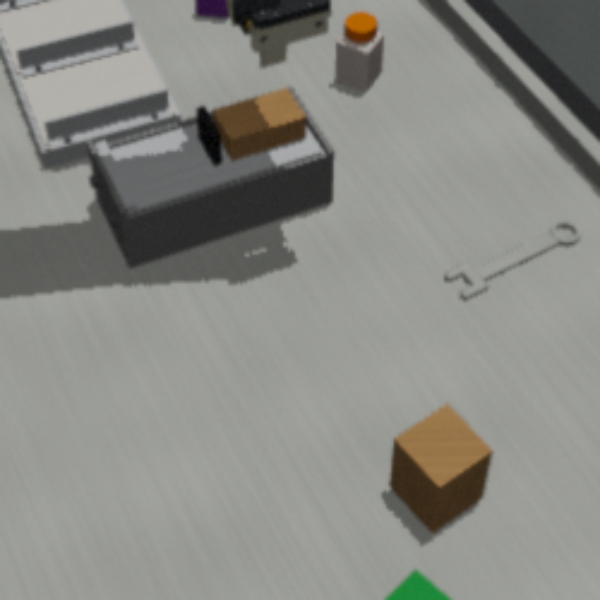

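The carton lies flat (top at 104 mm, level) beside the fin at (208,135), the divider is level in the tray, and the bystanders at (440,470), (360,55) and (515,260) look unmoved.

```bash
python3 -c "
from cell import arm
print(arm.sign_off())"
```

```text
the job is handed in; nothing more can be done
None
```

I packed the tray and handed in the job at about 34 s of the 72 s allowed: both bottles flat on the floor, the divider level on the ledges under the lip, and the carton flat beside the handle; no pass/fail result came back.

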